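# Clear the pail off the tool steriliser and hold the trowel's blade in its slot

## Task

The trowel needs a moment in the tool steriliser, but someone left a small pail standing over the slots in its top. Lift the pail off by its hoop handle and, without dropping it, stand it upright on the counter close beside the steriliser; then take the trowel out of the rack and lower its whole blade through the slot cut for it. Finish while still gripping the trowel there: blade inside, handle clear above the steriliser's top, hanging from your grip and not resting or jammed on anything, with everything else left where it was.

Things in the scene. Friction and masses are not known exactly. Their poses are not given: they have to be found in the camera images.
- steriliser: tool steriliser, fixed: grey steel box 150 (x) by 200 (y) by 120 mm high, flat stainless top 6 mm thick, hollow inside (floor 108 mm below the top face). Origin: centre of its underside on the counter, z up, control panel on its -x side. Besides the trowel slot the top has a knife slot 8 by 30 mm at (30, -45) mm and a round 18 mm hole at (30, 45) mm. On the left or right, turned up to 23 deg.
- slot (a point): centre of the trowel slot, at the top face of the steriliser (120 mm above the counter), 25 mm from the box's centre towards its -x side. The slot is a rectangle 12 mm wide along x and 48 mm long along y (axes of the steriliser), 2 mm wider on every side than the blade, with small chamfers. The pail covers it at the start.
- pail: small empty zinc pail with a stiff riveted hoop handle that stays upright: base 84 mm and rim 110 mm across, 90 mm tall, hoop up to 163 mm; 0.2 to 0.4 kg. Origin at the centre of its underside, z up; the hoop spans its y axis. It stands on the steriliser's top at the start.
- pail_grip (a point): centre of the wooden sleeve at the top of the pail's hoop, 155 mm above the pail's underside: a round bar 16 mm thick and 64 mm long along the pail's y axis, with 65 mm free below it down to the rim.
- trowel: small garden trowel hanging upright in the rack. Origin on its axis, under the handle's steel ferrule (26 x by 36 y by 8 mm high) that rests on the board; z up. Flat-sided wooden grip above, 22 mm thick (x), 32 mm wide (y), up to z 100 mm. Below: round neck 26 mm long, then dished steel blade 80 mm long, overall 44 mm wide (y), 8 mm deep (x), centred; fits the slot either way round. 0.11-0.22 kg.
- trowel_grip (a point): point on the trowel's axis inside the wooden grip, 55 mm above the trowel's origin: a good place to hold it, closing the fingers along the trowel's x (22 mm thick).
- trowel_shoulder (a point): point on the trowel's axis where the neck meets the top of the blade, 26 mm below the trowel's origin.
- trowel_tip (a point): lowest point of the trowel's blade, 106 mm below the trowel's origin.
- rack: wooden tool rack, fixed to the counter: a board 90 (x) by 210 (y) by 16 mm, top face 115 mm above the counter, on a leg at each end, open in front and behind. Two equal slots 14 mm wide (x) and 50 mm long (y) at y = 45 and -45 mm hold the trowel and the hand fork, in either order. Origin at the centre of its underside on the counter.
- garden_fork: bystander: three-tined hand fork hanging in the other slot of the rack, with a round turned wooden handle, shorter than the trowel's: 30 mm across at its knob end, 85 mm above the board. Origin under its ferrule, on the board.
- spray_bottle: bystander: empty green spray bottle with trigger head, 74 mm across, 210 mm tall, loose; origin under its centre.
- dibber: bystander: wooden dibber lying on the counter, 140 mm long along its x axis, 24 mm thick; origin under its middle.
- flower_pot: bystander: small terracotta flower pot 92 mm across, 80 mm tall, loose; origin under its centre.
Things that resemble listed ones, but are neither listed nor needed, are in the scene too. What is shaped like the pail but purple is not meant.

How it is judged:
By the outcome, as a careful person would: the job done as asked, in the order asked, and still so for the second after the job is handed in, while the arm keeps its last pose, push and grip.
It also fails if it takes over 72 s, if anything falls off the work surface, if the arm or the gripper's body presses on something with over 40 N, if the wrist force passes 120 N, or if a joint passes its speed limit or range.

## Robot

A 6-joint arm with a two-finger parallel gripper is mounted at the origin on the work surface. World frame = base frame: x ahead of the robot, y to its left, z up, the work surface at z = 0. Lengths are in m, angles in rad, forces in N, time in s.
With the tool pointing down it reaches from about 0.35 to 0.775 m from the base axis. Payload 7.3 kg.
Tool frame: the origin (TCP) lies on the centre line of the jaws, within the pads' length; the fingertips stand 25 mm ahead of it and the grasp point (between the pads) lies 6 mm ahead of it; z points along the fingers, y is the line along which they close (so a half turn about z gives the same grasp; the last joint's range is limited). The gripper opens to 92 mm and grips with 3 to 60 N. Pads are 19 mm wide; open, the fingers measure 130 mm over their backs; the gripper's body (75 mm by 190 mm) begins 47 mm behind the grasp point.
Start: joints at [-1.28, 0.342, 1.524, -0, 1.275, -0.146], TCP at [0.222, -0.476, 0.252] pointing down, gripper open.
Joint ranges: [-2.53, 2.53], [-0.77, 2.02], [0.04, 2.7], [-1, 4.14], [0.28, 2.66], [-3.11, 3.11]. Speed limits (rad/s): [2.57, 2.57, 3.14, 3.14, 3.14, 3.14].

## Interface

Orientations are given as [roll, pitch, yaw] about the fixed x, y, z axes, in that order (R = Rz(yaw) Ry(pitch) Rx(roll)).
In Python, from cell import status, read_camera, camera_info, ticket, models gives the robot as it stands.
- The arm moves only by the tool send_rows, never from a script. Its argument "plan" is a list of rows, each an object with "offset": the shift along the tool's x, y, z in mm, a list of three; "yaw": the turn about the tool's z in rad. In form: [{"offset": [dx, dy, dz], "yaw": yaw}, ...]. A call has 1 to 20 rows; each row shifts and turns the commanded pose from where the row before left it, along the tool's axes as they then stand; what a row does not reach is not made up. A row lasts 1/10 s, in which the tool goes at most 50 mm and 8.59 degrees, less where a joint would pass 70% of its speed; a pose out of reach is approached as far as the arm can. A call is refused whole if a number of a shift passes 50 or a number of a turn 0.15, either way. A call with a gripper value outside its range is refused whole. "hand" is the closure, from 0 (fully open) to 1 (shut), set as the call begins (left out, the last holds). The fingers move at their own pace and stop on an object; "squeeze" is the grip in N (left out, the last holds). Time passes only in rows, so rows that do not move let the fingers close. It gives the time, the measured TCP pose, the force, the opening and the grip force at its end, in the units of the state.
- status.observe(): the state, without advancing time (a new reading comes with each control period).
- read_camera(name): name is "scene" or "top"; returns the picture (400x640x3 uint8, red, green, blue); there is no depth.
- camera_info(name): a dict with "vfov" (degrees; the focal length in pixels is half the picture's height over the tangent of half this angle, whatever the lens; pixels are square), "cx", "cy" (the principal point, pixels), "origin" and "attitude" of the camera in the world. Camera axes: x right, y down, z forward; pixel columns grow to the right and rows downward; lengths in m; the calibration is good to about 2 mm. A picture is of the moment at which its call begins. camera_info takes no time and is no camera call.
- ticket.hand_in(): hands the job in; it is judged then, once.
Trained networks look in the newest picture that a camera, given by its name, has taken for a name from the list of things; names that differ only in an ending like _2 or _b are one class to them, and where a whole thing is asked for, a point or a joint stands for the part that bears it (a point fixed in the world has none). Each returns a list of dicts, best first, with "conf" (0 to 1); they miss things now and then, are a little off and sometimes report something else, mostly with a low value. They report only what shows in the picture. A call takes as long as a camera call. They do not tell look-alikes from the thing itself.
- models.regions_of(camera, label): "mask" (400x640 bool, what is visible of it) and "extent" ([left, top, right, bottom] in pixels, round what is visible of it).
The state is a dict: "time": time; "qpos": joint angles; "qvel": joint speeds; "joint_efforts": joint torques, N m; "tool_pos": TCP position; "tool_rot": TCP orientation; "contact_force": force on the tool from outside, world axes, zero at the start; "torque": the same for the moment, N m; "opening": finger opening in m; "grip_force": force on a finger pad.
Only numpy, scipy, OpenCV 4.12 (cv2) and the standard library are available. Lean on these libraries where they do the work, as an engineer would, in place of code of your own. Each camera call takes 0.05 s, during which the arm holds its last target. There are 200 camera calls.

## Working session

There is one attempt and no reset: what is moved stays moved. The work goes in short steps, Python scripts to look and compute and a tool call to move; the robot and the scene stay as the last step left them, time stands still between calls to the robot, and variables do not carry over. Pictures are saved under pics/ and viewed, at most 10 in all, crops included, and the job is handed in when it is done.

Besides the shell and the picture viewer there is one more tool, called after "Request:" as name(argument=value, ...) on one line, values as JSON. send_rows: Moves the arm, as the interface text tells. Its arguments: {"type":"object","properties":{"plan":{"type":"array"},"hand":{"type":"number"},"squeeze":{"type":"number"}},"required":["plan"]}

```bash
mkdir -p pics; ls; python3 - <<'E'
from cell import status, read_camera, camera_info, models
import cv2
s=status.observe(); print({k:s[k] for k in('time','tool_pos','tool_rot','opening')})
for n in('scene','top'):
    print(camera_info(n)); im=read_camera(n); cv2.imwrite(f'pics/{n}0.png',im[:,:,::-1])
    for l in('steriliser','pail','trowel','rack','garden_fork','spray_bottle','flower_pot','dibber','pail_grip'):
        print(n,l,[(round(d['conf'],2),[int(v) for v in d['extent']]) for d in models.regions_of(n,l)])
E
```

```text
pics
{'time': 0.0, 'tool_pos': array([ 0.22201297, -0.47534967,  0.25106566]), 'tool_rot': array([-3.14012054e+00, -2.19349521e-04,  4.36776666e-01]), 'opening': 0.09179975810961262}
{'vfov': 54.77446881492973, 'cx': 315.2922060568105, 'cy': 208.25122881026283, 'origin': array([1.19270987, 0.45088079, 0.99067071]), 'attitude': array([-2.36120284,  0.01770397,  2.13037598])}
scene steriliser [(0.61, [201, 168, 274, 228])]
scene pail [(0.95, [216, 138, 250, 189]), (0.89, [179, 197, 214, 245]), (0.72, [261, 141, 286, 181])]
scene trowel [(0.65, [413, 244, 436, 292]), (0.43, [238, 247, 270, 283])]
scene rack [(0.92, [366, 242, 446, 313])]
scene garden_fork [(0.51, [382, 234, 404, 281]), (0.46, [414, 243, 440, 292])]
scene spray_bottle []
scene flower_pot [(0.62, [240, 249, 273, 286])]
scene dibber [(0.65, [305, 210, 336, 235])]
scene pail_grip [(0.97, [262, 137, 291, 181]), (0.85, [179, 201, 214, 249]), (0.69, [216, 134, 248, 188])]
{'vfov': 52.09247516141078, 'cx': 321.9129819322429, 'cy': 194.93830342490006, 'origin': array([0.43100232, 0.02683416, 1.13283971]), 'attitude': array([-3.08345461, -0.02279394, -1.56746656])}
top steriliser [(0.66, [404, 154, 506, 240])]
top pail [(0.95, [438, 173, 501, 221]), (0.84, [424, 256, 470, 305]), (0.77, [431, 96, 476, 143])]
top trowel [(0.54, [157, 173, 188, 188])]
top rack [(0.85, [156, 167, 247, 203]), (0.16, [338, 97, 372, 132])]
top garden_fork [(0.5, [205, 173, 225, 190])]
top spray_bottle [(0.93, [289, 99, 317, 138]), (0.43, [157, 175, 186, 191])]
top flower_pot [(0.63, [337, 97, 371, 131])]
top dibber [(0.74, [321, 198, 343, 247])]
top pail_grip [(0.96, [420, 252, 470, 301]), (0.59, [440, 170, 501, 219]), (0.57, [426, 96, 476, 142])]
```

View pics/scene0.png

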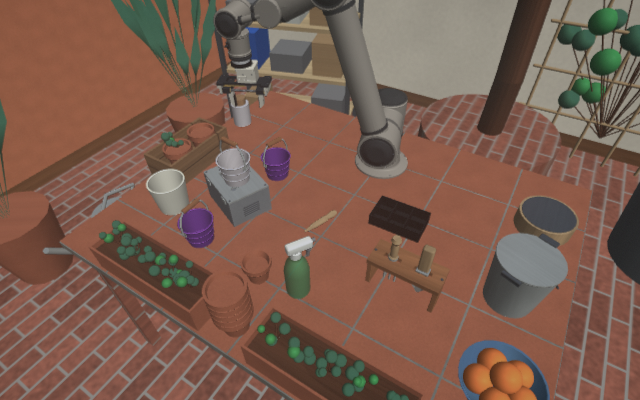

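View pics/top0.png

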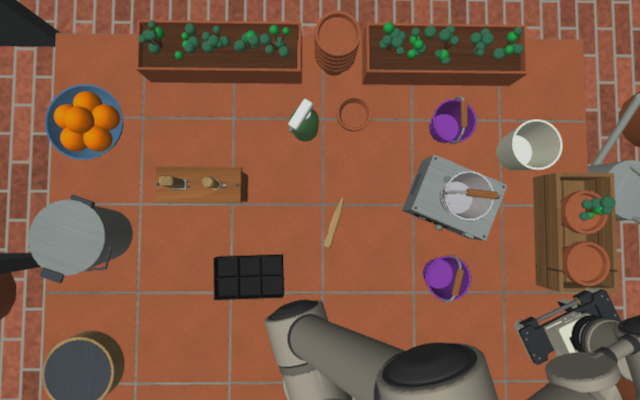

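The scene view shows the grey zinc pail on the steriliser at (234,168), with purple look-alikes at (277,163) and (198,228). In the top view the zinc pail is at (470,196) and the purples are at (452,120) and (447,279). In the rack, the left item at top (172,182) has a flat-sided grip, so it looks like the trowel. The one at (210,182) is round, so it is the fork. I'll check both in one crop.

```bash
cat > h.py <<'E'
import numpy as np, cv2
from scipy.spatial.transform import Rotation as R
from cell import camera_info
def cam(n):
    c=camera_info(n); f=200/np.tan(np.radians(c['vfov'])/2)
    return f,c['cx'],c['cy'],np.array(c['origin']),R.from_euler('xyz',c['attitude']).as_matrix()
def proj(n,P):
    f,cx,cy,o,A=cam(n); q=(np.atleast_2d(P)-o)@A
    return np.c_[cx+f*q[:,0]/q[:,2],cy+f*q[:,1]/q[:,2]]
def unproj(n,uv,z):
    f,cx,cy,o,A=cam(n); uv=np.atleast_2d(uv).astype(float)
    d=np.c_[(uv[:,0]-cx)/f,(uv[:,1]-cy)/f,np.ones(len(uv))]@A.T
    return o+d*((z-o[2])/d[:,2])[:,None]
E
python3 - <<'E'
from h import *
t=cv2.imread('pics/top0.png'); s=cv2.imread('pics/scene0.png')
def c(im,x,y,w,h,k): return cv2.resize(im[y:y+h,x:x+w],None,fx=k,fy=k,interpolation=cv2.INTER_CUBIC)
a=c(t,400,150,110,95,3.6); b=c(t,150,160,100,50,4)
a2=c(s,195,130,100,75,4); b2=c(s,360,225,90,90,3.3)
can=np.zeros((600,800,3),np.uint8)
def put(im,x,y): h,w=im.shape[:2]; can[y:y+h,x:x+w]=im[:600-y,:800-x]
put(a,0,0);put(b,400,0);put(a2,0,345-45+45-90+0 if 0 else 345)if 0 else put(cv2.resize(a2,(340,255)),0,343);put(b2,400,210)
cv2.imwrite('pics/crop1.png',can)
print(unproj('top',[[470,196]],0.283),unproj('top',[[172,182],[210,182]],.2))
E
```

```text
[[ 0.47975909 -0.30311658  0.283     ]] [[0.51320615 0.34611174 0.2       ]
 [0.51366736 0.26039762 0.2       ]]
```

View pics/crop1.png

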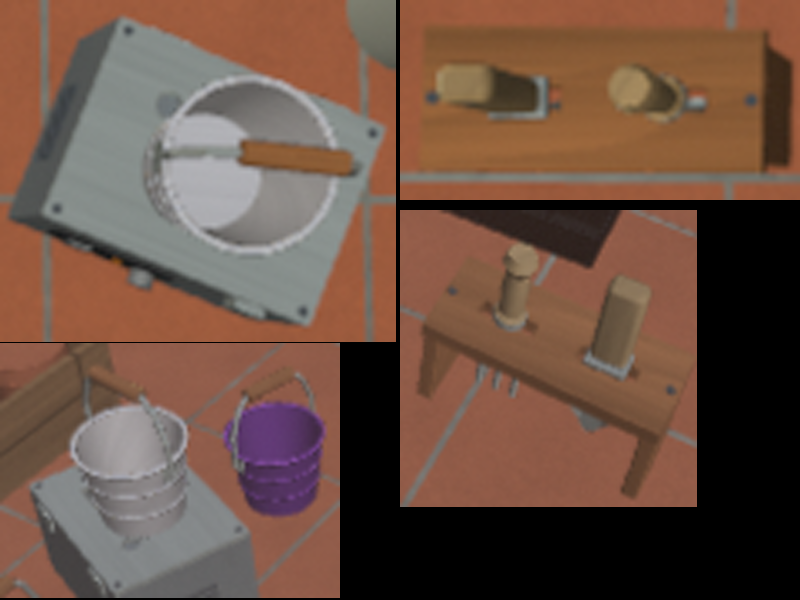

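The crop confirms the choices. The zinc (not purple) pail on the steriliser is the one meant, with its sleeve from top pixel (467,192) to (499,195). The rectangular handle at top (167,181) is the trowel, and the round one at (208,182) is the fork. The control panel is on the box's lower side (-x).

```bash
python3 - <<'E'
from h import *
np.set_printoptions(precision=4,suppress=True)
k=lambda l,s,ox,oy,px=0,py=0:[((x-px)/s+ox,(y-py)/s+oy) for x,y in l]
sc=unproj('top',k([(128,30),(373,132),(302,311),(57,208)],3.6,400,150),.12)
print('screws',sc,'c',sc.mean(0)); d=sc[0]+sc[3]-sc[1]-sc[2]; yaw=np.arctan2(-d[0],d[1]); print('yaw',yaw,np.linalg.norm(sc[0]-sc[1]),np.linalg.norm(sc[1]-sc[2]))
rr=lambda a:np.array([[np.cos(a),-np.sin(a)],[np.sin(a),np.cos(a)]])
print('slot',sc.mean(0)[:2]+rr(yaw)@[-.025,0])
sl=unproj('top',k([(243,153),(355,163)],3.6,400,150),.278); print('sleeve',sl,sl.mean(0),np.linalg.norm(sl[0]-sl[1]))
# rim circle at z=.21 : crop ellipse centre (250,165)
print('rim c',unproj('top',k([(250,165)],3.6,400,150),.21))
print('scene check slv',proj('scene',sl), k([(88,372),(140,395)],3.4,195,130,0,343))
print('scene screws',proj('scene',sc), k([(38,486),(240,530),(118,585)],3.4,195,130,0,343))
for n,uv in dict(purp1=(452,120),purp2=(447,279),pot=(354,114),spray=(306,126),dib1=(341,199),dib2=(328,246),white=(530,148)).items(): print(n,unproj('top',[uv],.04)[0])
fr=unproj('top',k([(490,118),(545,77),(545,118),(490,77)],4,150,160,400,0),.123);print('ferr',fr)
gt=unproj('top',k([(440,70),(492,70),(492,103),(440,103)],4,150,160,400,0),.215);print('griptop',gt,gt.mean(0))
rk=unproj('top',k([(432,97),(751,100)],4,150,160,400,0),.115);print('rack screws',rk)
print('scene grip top',proj('scene',gt.mean(0)),k([(631,290)],3.3,360,225,400,210))
E
```

```text
screws [[ 0.5834 -0.2809  0.12  ]
 [ 0.513  -0.4518  0.12  ]
 [ 0.3886 -0.3995  0.12  ]
 [ 0.4591 -0.2299  0.12  ]] c [ 0.486  -0.3405  0.12  ]
yaw -0.3924524968566205 0.18484988139282035 0.134910060649939
slot [ 0.4629 -0.331 ]
sleeve [[ 0.4874 -0.2999  0.278 ]
 [ 0.4819 -0.3661  0.278 ]] [ 0.4846 -0.333   0.278 ] 0.06644720018912485
rim c [[ 0.4843 -0.3302  0.21  ]]
scene check slv [[235.8238 143.3946]
 [221.108  136.2786]] [(220.88235294117646, 138.52941176470588), (236.1764705882353, 145.2941176470588)]
scene screws [[229.0429 200.0103]
 [205.4454 170.8329]
 [239.5832 156.8725]
 [264.6702 183.6012]] [(206.1764705882353, 172.05882352941177), (265.5882352941177, 185.0), (229.70588235294116, 201.1764705882353)]
purp1 [ 0.7009 -0.3517  0.04  ]
purp2 [ 0.2721 -0.3317  0.04  ]
pot [ 0.715  -0.0842  0.04  ]
spray [0.6809 0.0457 0.04  ]
dib1 [ 0.4841 -0.049   0.04  ]
dib2 [ 0.3589 -0.0145  0.04  ]
white [ 0.6255 -0.5647  0.04  ]
ferr [[0.5015 0.3708 0.123 ]
 [0.527  0.3379 0.123 ]
 [0.5017 0.3373 0.123 ]
 [0.5268 0.3714 0.123 ]]
griptop [[0.5218 0.3678 0.215 ]
 [0.522  0.339  0.215 ]
 [0.5035 0.3386 0.215 ]
 [0.5034 0.3673 0.215 ]] [0.5127 0.3532 0.215 ]
rack screws [[0.5149 0.4094 0.115 ]
 [0.5141 0.213  0.115 ]]
scene grip top [[429.1521 245.6078]] [(430.0, 249.24242424242425)]
```

Both views agree. The pail sleeve is at (0.4845, -0.332) and the trowel axis at (0.5135, 0.354). Moving above the pail.

Request:
send_rows(plan=[{"offset":[0,0,-14],"yaw":0.131},{"offset":[0,0,-14],"yaw":0.131},{"offset":[0,0,-14],"yaw":0.131},{"offset":[0,0,-14],"yaw":0.131},{"offset":[0,0,-14],"yaw":0.131},{"offset":[0,0,-14],"yaw":0.131},{"offset":[0,0,-14],"yaw":0.131},{"offset":[0,0,-10],"yaw":0.131},{"offset":[14,21,0],"yaw":0},{"offset":[14,21,0],"yaw":0},{"offset":[14,21,0],"yaw":0},{"offset":[14,21,0],"yaw":0},{"offset":[14,21,0],"yaw":0},{"offset":[14,21,0],"yaw":0},{"offset":[14,21,0],"yaw":0},{"offset":[14,21,0],"yaw":0},{"offset":[14,21,0],"yaw":0},{"offset":[14,21,0],"yaw":0},{"offset":[14,21,0],"yaw":0},{"offset":[10,18,0],"yaw":0}], hand=0, squeeze=25)

```text
time: 3.0
tool_pos: [0.2099, -0.7572, 0.3477]
tool_rot: [3.14, -0.003, -0.611]
contact_force: [1.1, -0.6, 1.6]
opening: 0.0918
grip_force: 0.0
```

Tool yaw runs opposite to world yaw, so that went the wrong way; nothing was touched. I'll keep turning to the equivalent half-turn grasp (yaw -1.654) and come back.

Request:
send_rows(plan=[{"offset":[0,0,-7],"yaw":0.13},{"offset":[0,0,-7],"yaw":0.13},{"offset":[0,0,-7],"yaw":0.13},{"offset":[0,0,-7],"yaw":0.13},{"offset":[0,0,-7],"yaw":0.13},{"offset":[0,0,-7],"yaw":0.13},{"offset":[0,0,-7],"yaw":0.13},{"offset":[0,0,0],"yaw":0.13}])

```text
time: 3.8
tool_pos: [0.2051, -0.7394, 0.3929]
tool_rot: [-3.132, -0.026, -1.657]
contact_force: [-0.1, -0.1, 0.7]
opening: 0.0918
grip_force: 0.0
```

```bash
python3 -c "
from cell import status;s=status.observe();print(s['qpos'],s['tool_pos'],s['tool_rot'])"
```

```text
[-1.40093906  0.95289945  0.03630983  0.00309957  2.12478995  1.82819792] [ 0.20511239 -0.73939196  0.39286299] [-3.13206057 -0.02602662 -1.65679769]
```

Request:
send_rows(plan=[{"offset":[-20,-11,0],"yaw":0},{"offset":[-36,-20,0],"yaw":0},{"offset":[-36,-20,0],"yaw":0},{"offset":[-36,-20,0],"yaw":0},{"offset":[-36,-20,0],"yaw":0},{"offset":[-36,-20,0],"yaw":0},{"offset":[-36,-20,0],"yaw":0},{"offset":[-36,-20,0],"yaw":0},{"offset":[-36,-20,0],"yaw":0},{"offset":[-36,-20,0],"yaw":0},{"offset":[-36,-20,0],"yaw":0},{"offset":[-30,-20,0],"yaw":0},{"offset":[-19,-14,0],"yaw":0},{"offset":[0,0,0],"yaw":0},{"offset":[0,0,0],"yaw":0}])

```text
time: 5.3
tool_pos: [0.484, -0.3316, 0.3834]
tool_rot: [-3.133, -0.025, -1.65]
contact_force: [-0.5, 0.2, 0.2]
opening: 0.092
grip_force: 0.0
```

Request:
send_rows(plan=[{"offset":[0,0,0],"yaw":-0.149},{"offset":[0,0,0],"yaw":-0.149},{"offset":[0,0,0],"yaw":-0.149},{"offset":[0,0,0],"yaw":-0.149},{"offset":[0,0,0],"yaw":-0.149},{"offset":[0,0,0],"yaw":-0.149},{"offset":[0,0,0],"yaw":-0.149},{"offset":[0,0,0],"yaw":-0.149},{"offset":[0,0,0],"yaw":-0.149},{"offset":[0,0,0],"yaw":-0.149},{"offset":[0,0,0],"yaw":-0.149},{"offset":[0,0,0],"yaw":-0.149},{"offset":[0,0,0],"yaw":-0.149},{"offset":[0,0,0],"yaw":-0.149},{"offset":[0,0,0],"yaw":-0.149},{"offset":[0,0,0],"yaw":-0.149},{"offset":[0,0,0],"yaw":-0.149},{"offset":[0,0,0],"yaw":-0.149},{"offset":[0,0,0],"yaw":-0.149},{"offset":[0,0,0],"yaw":-0.149}])

```text
time: 7.3
tool_pos: [0.4829, -0.3332, 0.3833]
tool_rot: [3.129, 0.023, 1.333]
contact_force: [-0.1, 0.2, -0.8]
opening: 0.0917
grip_force: 0.0
```

Request:
send_rows(plan=[{"offset":[2,1,0],"yaw":-0.078},{"offset":[2,0,0],"yaw":-0.077},{"offset":[0,0,13],"yaw":0},{"offset":[0,0,15],"yaw":0},{"offset":[0,0,15],"yaw":0},{"offset":[0,0,15],"yaw":0},{"offset":[0,0,15],"yaw":0},{"offset":[0,0,13],"yaw":0},{"offset":[0,0,10],"yaw":0},{"offset":[0,0,7],"yaw":0},{"offset":[0,0,0],"yaw":0}])

```text
time: 8.4
tool_pos: [0.4858, -0.331, 0.2796]
tool_rot: [3.134, 0.024, 1.483]
contact_force: [0.6, 0.9, 0.4]
opening: 0.092
grip_force: 0.0
```

Request:
send_rows(plan=[{"offset":[0,0,0],"yaw":0},{"offset":[0,0,0],"yaw":0},{"offset":[0,0,0],"yaw":0},{"offset":[0,0,0],"yaw":0},{"offset":[0,0,0],"yaw":0},{"offset":[0,0,0],"yaw":0},{"offset":[0,0,0],"yaw":0},{"offset":[0,0,0],"yaw":0}], hand=1, squeeze=30)

```text
time: 9.2
tool_pos: [0.4864, -0.3307, 0.2804]
tool_rot: [3.132, 0.024, 1.484]
contact_force: [0.3, -0.2, 0.8]
opening: 0.0321
grip_force: 0.0
```

Request:
send_rows(plan=[{"offset":[0,0,0],"yaw":0},{"offset":[0,0,0],"yaw":0},{"offset":[0,0,0],"yaw":0},{"offset":[0,0,0],"yaw":0},{"offset":[0,0,0],"yaw":0}])

```text
time: 9.7
tool_pos: [0.4862, -0.3307, 0.2804]
tool_rot: [3.133, 0.025, 1.484]
contact_force: [-1.2, 0.2, 1.1]
opening: 0.015
grip_force: 30.0
```

Request:
send_rows(plan=[{"offset":[0,0,-3],"yaw":0},{"offset":[0,0,-5],"yaw":0},{"offset":[0,0,-8],"yaw":0},{"offset":[0,0,-10],"yaw":0},{"offset":[0,0,-10],"yaw":0},{"offset":[0,0,-8],"yaw":0},{"offset":[0,0,-4],"yaw":0}])

```text
time: 10.4
tool_pos: [0.4863, -0.3296, 0.3298]
tool_rot: [3.131, 0.026, 1.484]
contact_force: [-0.1, -0.7, -3.0]
opening: 0.0147
grip_force: 30.0
```

Request:
send_rows(plan=[{"offset":[6,2,0],"yaw":0},{"offset":[12,4,0],"yaw":0},{"offset":[17,6,0],"yaw":0},{"offset":[20,7,0],"yaw":0},{"offset":[20,7,0],"yaw":0},{"offset":[20,7,0],"yaw":0},{"offset":[20,7,0],"yaw":0},{"offset":[17,6,0],"yaw":0},{"offset":[14,5,0],"yaw":0},{"offset":[9,3,0],"yaw":0},{"offset":[4,1,0],"yaw":0},{"offset":[0,0,0],"yaw":0}])

```text
time: 11.6
tool_pos: [0.5547, -0.1756, 0.3249]
tool_rot: [3.133, 0.025, 1.484]
contact_force: [-0.7, -0.1, -4.4]
opening: 0.0148
grip_force: 30.0
```

Request:
send_rows(plan=[{"offset":[0,0,6],"yaw":0},{"offset":[0,0,12],"yaw":0},{"offset":[0,0,18],"yaw":0},{"offset":[0,0,20],"yaw":0},{"offset":[0,0,20],"yaw":0},{"offset":[0,0,20],"yaw":0},{"offset":[0,0,18],"yaw":0},{"offset":[0,0,15],"yaw":0},{"offset":[0,0,12],"yaw":0},{"offset":[0,0,8],"yaw":0},{"offset":[0,0,5],"yaw":0},{"offset":[0,0,3],"yaw":0},{"offset":[0,0,0],"yaw":0}])

```text
time: 12.9
tool_pos: [0.5558, -0.1799, 0.1681]
tool_rot: [3.132, 0.025, 1.484]
contact_force: [0.6, 0.1, -3.8]
opening: 0.0151
grip_force: 30.0
```

Request:
send_rows(plan=[{"offset":[0,0,3],"yaw":0},{"offset":[0,0,2],"yaw":0},{"offset":[0,0,1],"yaw":0},{"offset":[0,0,1],"yaw":0},{"offset":[0,0,0],"yaw":0}])

```text
time: 13.4
tool_pos: [0.5558, -0.18, 0.161]
tool_rot: [3.133, 0.024, 1.484]
contact_force: [0.3, -0.1, -3.6]
opening: 0.0151
grip_force: 30.0
```

Request:
send_rows(plan=[{"offset":[0,0,1],"yaw":0},{"offset":[0,0,0],"yaw":0}])

```text
time: 13.6
tool_pos: [0.5559, -0.1801, 0.1603]
tool_rot: [3.132, 0.025, 1.484]
contact_force: [-0.7, -0.6, -2.2]
opening: 0.0154
grip_force: 30.0
```

Request:
send_rows(plan=[{"offset":[0,0,1],"yaw":0},{"offset":[0,0,0],"yaw":0}])

```text
time: 13.8
tool_pos: [0.5562, -0.1803, 0.1603]
tool_rot: [3.131, 0.025, 1.484]
contact_force: [-2.2, 0.6, 4.1]
opening: 0.0152
grip_force: 30.0
```

Contact made; releasing and rising.

Request:
send_rows(plan=[{"offset":[0,0,-1],"yaw":0},{"offset":[0,0,0],"yaw":0},{"offset":[0,0,0],"yaw":0},{"offset":[0,0,0],"yaw":0},{"offset":[0,0,0],"yaw":0},{"offset":[0,0,0],"yaw":0},{"offset":[0,0,0],"yaw":0},{"offset":[0,0,-5],"yaw":0},{"offset":[0,0,-15],"yaw":0},{"offset":[0,0,-30],"yaw":0},{"offset":[0,0,-30],"yaw":0},{"offset":[0,0,-30],"yaw":0},{"offset":[0,0,-30],"yaw":0},{"offset":[0,0,-20],"yaw":0},{"offset":[0,0,0],"yaw":0}], hand=0)

```text
time: 15.3
tool_pos: [0.5556, -0.1763, 0.3237]
tool_rot: [3.126, 0.027, 1.484]
contact_force: [0.6, 0.5, -0.7]
opening: 0.0919
grip_force: 0.0
```

Request:
send_rows(plan=[{"offset":[0,0,0],"yaw":-0.083},{"offset":[10,-1,0],"yaw":0},{"offset":[20,-2,0],"yaw":0},{"offset":[30,-3,0],"yaw":0},{"offset":[35,-3,0],"yaw":0},{"offset":[35,-3,0],"yaw":0},{"offset":[35,-3,0],"yaw":0},{"offset":[35,-3,0],"yaw":0},{"offset":[35,-3,0],"yaw":0},{"offset":[35,-3,0],"yaw":0},{"offset":[35,-3,0],"yaw":0},{"offset":[35,-3,0],"yaw":0},{"offset":[35,-3,0],"yaw":0},{"offset":[35,-3,0],"yaw":0},{"offset":[35,-3,0],"yaw":0},{"offset":[35,-3,0],"yaw":0},{"offset":[25,-2,0],"yaw":0},{"offset":[18,-1,0],"yaw":0},{"offset":[10,0,0],"yaw":0},{"offset":[0,0,0],"yaw":0}])

```text
time: 17.3
tool_pos: [0.5111, 0.3581, 0.3052]
tool_rot: [3.136, 0.026, 1.567]
contact_force: [-0.9, -1.1, -0.4]
opening: 0.0916
grip_force: 0.0
```

```bash
python3 - <<'E'
from h import *
from cell import status,read_camera
s=status.observe();print(s['time'],s['qpos'],s['tool_pos'],s['tool_rot'])
t=read_camera('top')[:,:,::-1];sc=read_camera('scene')[:,:,::-1]
cv2.imwrite('pics/top1.png',t);cv2.imwrite('pics/scene1.png',sc)
c=lambda im,x,y,w,h,k:cv2.resize(np.ascontiguousarray(im[y:y+h,x:x+w]),None,fx=k,fy=k,interpolation=cv2.INTER_CUBIC)
can=np.zeros((600,800,3),np.uint8)
can[:400,:480]=c(t,360,140,120,100,4); 
b=c(sc,170,130,100,100,3.2); can[:320,480:800]=b
d=c(sc,340,170,110,130,2.1)[:198]; can[402:600,0:231]=c(sc,350,190,110,94,2.1)[:198,:231]
can[322:600,490:800]=c(sc,355,180,106,95,2.93)[:278,:310]
cv2.imwrite('pics/crop2.png',can)
E
```

```text
17.3 [ 0.50031513  0.50734693  1.1180743  -0.02536754  1.52368941  0.50494957] [0.51113023 0.35805023 0.30520272] [3.13593137 0.02581322 1.56737868]Traceback (most recent call last):
  File "<stdin>", line 10, in <module>
ValueError: could not broadcast input array from shape (197,231,3) into shape (198,231,3)
```

```bash
python3 - <<'E'
from h import *
t=cv2.imread('pics/top1.png');sc=cv2.imread('pics/scene1.png')
c=lambda im,x,y,w,h,W,H:cv2.resize(im[y:y+h,x:x+w],(W,H),interpolation=cv2.INTER_CUBIC)
can=np.zeros((600,800,3),np.uint8)
can[:400,:480]=c(t,360,140,120,100,480,400)
can[:320,480:800]=c(sc,170,130,100,100,320,320)
can[330:600,480:800]=c(sc,350,190,107,90,320,270)
can[410:590,:240]=c(t,150,155,120,90,240,180)
cv2.imwrite('pics/crop2.png',can)
E
```

```text
(no output)
```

View pics/crop2.png

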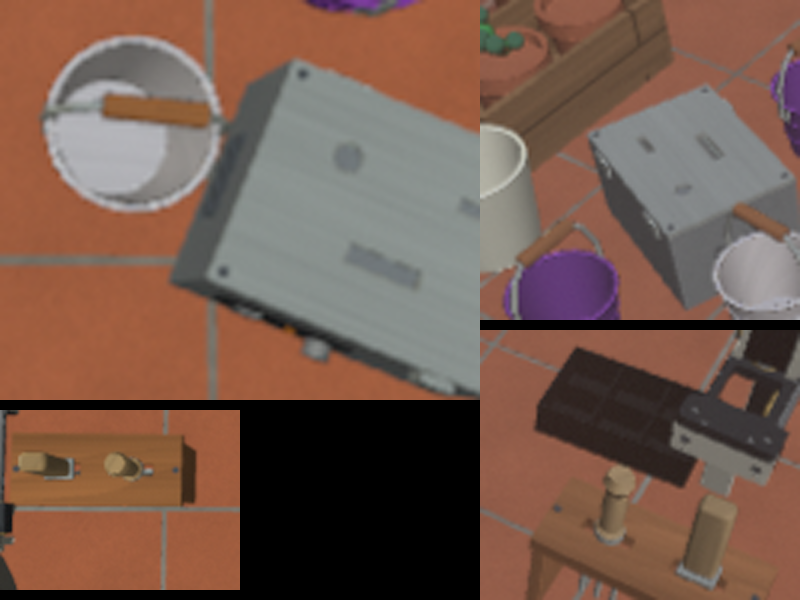

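The pail stands upright beside the box, and the trowel slot is now visible at about top (456,207). Descending on the trowel.

Request:
send_rows(plan=[{"offset":[-1,1,10],"yaw":0},{"offset":[0,0,20],"yaw":0},{"offset":[0,0,22],"yaw":0},{"offset":[0,0,22],"yaw":0},{"offset":[0,0,20],"yaw":0},{"offset":[0,0,15],"yaw":0},{"offset":[0,0,9],"yaw":0},{"offset":[0,0,4],"yaw":0},{"offset":[0,0,0],"yaw":0}])

```text
time: 18.3
tool_pos: [0.5138, 0.3524, 0.1841]
tool_rot: [3.135, 0.025, 1.566]
contact_force: [0.0, -0.1, 0.2]
opening: 0.0917
grip_force: 0.0
```

Request:
send_rows(plan=[{"offset":[0,0,0],"yaw":0},{"offset":[0,0,0],"yaw":0},{"offset":[0,0,0],"yaw":0},{"offset":[0,0,0],"yaw":0},{"offset":[0,0,0],"yaw":0},{"offset":[0,0,0],"yaw":0},{"offset":[0,0,0],"yaw":0},{"offset":[0,0,0],"yaw":0},{"offset":[0,0,0],"yaw":0},{"offset":[0,0,0],"yaw":0},{"offset":[0,0,0],"yaw":0},{"offset":[0,0,0],"yaw":0}], hand=1, squeeze=40)

```text
time: 19.5
tool_pos: [0.5138, 0.3529, 0.1843]
tool_rot: [3.134, 0.025, 1.567]
contact_force: [0.3, -0.4, 0.2]
opening: 0.0217
grip_force: 40.0
```

Request:
send_rows(plan=[{"offset":[0,0,-4],"yaw":0},{"offset":[-0.3,0,-10],"yaw":0},{"offset":[-0.4,0,-16],"yaw":0},{"offset":[-0.5,0,-20],"yaw":0},{"offset":[-0.5,0,-20],"yaw":0},{"offset":[-0.5,0,-20],"yaw":0},{"offset":[-0.5,0,-20],"yaw":0},{"offset":[-0.5,0,-20],"yaw":0},{"offset":[-0.5,0,-20],"yaw":0},{"offset":[-0.5,0,-20],"yaw":0},{"offset":[-0.5,0,-15],"yaw":0},{"offset":[-0.3,0,-10],"yaw":0},{"offset":[0,0,-5],"yaw":0},{"offset":[0,0,0],"yaw":0}])

```text
time: 20.9
tool_pos: [0.5123, 0.353, 0.3849]
tool_rot: [3.134, 0.025, 1.567]
contact_force: [0.1, 1.0, -1.7]
opening: 0.0216
grip_force: 40.0
```

```bash
python3 - <<'E'
from h import *
from cell import read_camera
np.set_printoptions(precision=4,suppress=True)
t=cv2.imread('pics/top1.png');sc=read_camera('scene')[:,:,::-1]
c=lambda im,x,y,w,h,W,H:cv2.resize(np.ascontiguousarray(im[y:y+h,x:x+w]),(W,H),interpolation=cv2.INTER_CUBIC)
can=np.zeros((600,800,3),np.uint8)
can[:300,:400]=c(t,440,192,32,24,400,300)   #12.5x
can[:300,400:]=c(t,420,150,96,72,400,300)
s1=cv2.imread('pics/scene1.png')
can[300:,:400]=c(s1,228,165,32,24,400,300)
can[300:,400:]=c(sc,370,140,120,90*1,400,300)
cv2.imwrite('pics/crop3.png',can)
E
```

```text
(no output)
```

View pics/crop3.png

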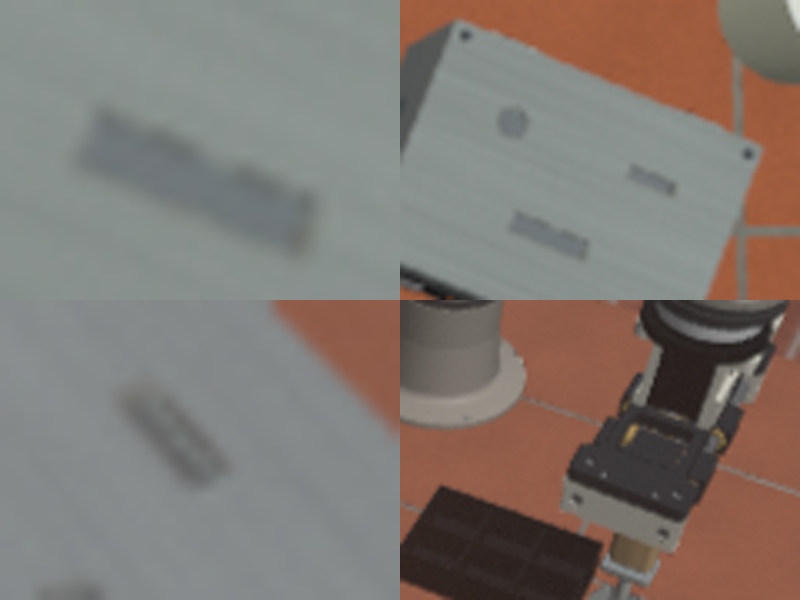

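The slot outline is clear: top-zoom corners are about (92,107), (315,195), (300,258) and (80,160). The trowel hangs straight in the grip. Computing the slot position with pixel-centre correction.

```bash
python3 - <<'E'
from h import *
np.set_printoptions(precision=4,suppress=True)
k=lambda l,s,ox,oy:np.array([((x+.5)/s-.5+ox,(y+.5)/s-.5+oy) for x,y in l])
t=cv2.imread('pics/top1.png').astype(float); g=cv2.cvtColor(t.astype(np.uint8),cv2.COLOR_BGR2GRAY).astype(float)
from scipy.ndimage import gaussian_filter,median_filter
def blob(n,g,c,w=7,h=6,lo=4):
    x0,y0=int(c[0]-w-4),int(c[1]-h-4); p=g[y0:y0+2*h+9,x0:x0+2*w+9]
    Y,X=np.mgrid[:p.shape[0],:p.shape[1]]
    m=(abs(X-w-4)>w)|(abs(Y-h-4)>h); A=np.c_[X[m],Y[m],np.ones(m.sum())]
    co=np.linalg.lstsq(A,p[m],rcond=None)[0]; d=np.clip(co[0]*X+co[1]*Y+co[2]-p-lo,0,None)
    d[m]=0; return np.array([x0+(d*X).sum()/d.sum(),y0+(d*Y).sum()/d.sum()]),d.sum()
import sys
def run(n,g,c,z,**kw):
    uv,s=blob(n,g,c,**kw); return uv,s,unproj(n,uv,z)[0]
est=dict()
for nm,c,kw in [('slot',(455.5,206.2),dict(w=13,h=9)),('knife',(480,193),dict(w=8,h=6)),('hole',(447,179),dict(w=6,h=6)),('s1',(435.1,158),dict(w=4,h=4)),('s2',(503.3,186.5),dict(w=4,h=4)),('s4',(415.5,207.5),dict(w=4,h=4))]:
    est[nm]=run('top',g,c,.12,**kw); print(nm,est[nm])
s1=cv2.cvtColor(cv2.imread('pics/scene1.png'),cv2.COLOR_BGR2GRAY).astype(float)
for nm in est:
    p=proj('scene',est[nm][2])[0]; r=run('scene',s1,p+[.7,1],.12,w=5,h=5); print(nm,p,r)
a=est; d=a['s1'][2]-a['s2'][2]; yaw=np.arctan2(-d[0],d[1]); print('yaw',yaw, 'centre s2/s4 mid',(a['s2'][2]+a['s4'][2])/2)
kh=a['hole'][2]-a['knife'][2]; print('yaw kh',np.arctan2(-kh[0],kh[1]),np.linalg.norm(kh)); m=(a['hole'][2]+a['knife'][2])/2; print('slot from kh',m[:2]-.055*np.array([np.cos(yaw),np.sin(yaw)]))
E
```

```text
slot (array([455.5348, 206.1771]), np.float64(2192.9466029805053), array([ 0.4635, -0.3296,  0.12  ]))
knife (array([480.4441, 193.0073]), np.float64(993.8373098633913), array([ 0.4967, -0.3929,  0.12  ]))
hole (array([446.6539, 179.0336]), np.float64(915.8773906114166), array([ 0.5314, -0.3082,  0.12  ]))
s1 (array([434.5005, 157.3487]), np.float64(159.8835991244529), array([ 0.5858, -0.2783,  0.12  ]))
s2 (array([503.3319, 186.5574]), np.float64(137.46583802376517), array([ 0.5132, -0.4511,  0.12  ]))
s4 (array([412.8768, 207.1004]), np.float64(110.11585365853664), array([ 0.4608, -0.2226,  0.12  ]))
slot [241.1747 174.5593] (array([241.4274, 175.5681]), np.float64(768.5689189189183), array([ 0.4673, -0.3253,  0.12  ]))
knife [221.0906 173.8213] (array([221.636 , 174.9401]), np.float64(402.9537422037414), array([ 0.5003, -0.3872,  0.12  ]))
hole [233.0987 187.9007] (array([233.0679, 188.6952]), np.float64(227.89081774081714), array([ 0.5345, -0.3057,  0.12  ]))
s1 [229.1562 200.7527] (array([226.3834, 204.5304]), np.float64(188.15995322245254), array([ 0.6039, -0.2744,  0.12  ]))
s2 [205.5382 170.9405] (array([204.586 , 172.9463]), np.float64(221.29231635481682), array([ 0.5231, -0.4463,  0.12  ]))
s4 [266.1079 184.625 ] (array([263.658 , 189.2323]), np.float64(89.07931392931408), array([ 0.4835, -0.2156,  0.12  ]))
yaw -0.39771509639826835 centre s2/s4 mid [ 0.487  -0.3369  0.12  ]
yaw kh -0.3883454157670675 0.09148464710007309
slot from kh [ 0.4633 -0.3293]
```

Request:
send_rows(plan=[{"offset":[-12,-1,0],"yaw":0},{"offset":[-24,-2,0],"yaw":0},{"offset":[-36,-2,0],"yaw":0},{"offset":[-40,-3,0],"yaw":0},{"offset":[-40,-3,0],"yaw":0},{"offset":[-40,-3,0],"yaw":0},{"offset":[-40,-3,0],"yaw":0},{"offset":[-40,-3,0],"yaw":0},{"offset":[-40,-3,0],"yaw":0},{"offset":[-40,-3,0],"yaw":0},{"offset":[-40,-3,0],"yaw":0},{"offset":[-40,-3,0],"yaw":0},{"offset":[-40,-3,0],"yaw":0},{"offset":[-40,-3,0],"yaw":0},{"offset":[-40,-3,0],"yaw":0},{"offset":[-40,-3,0],"yaw":0},{"offset":[-36,-2,0],"yaw":0},{"offset":[-32,-2,0],"yaw":0},{"offset":[-20,-1,0],"yaw":0},{"offset":[-3,0,0],"yaw":0}])

```text
time: 22.95
tool_pos: [0.4591, -0.3321, 0.3999]
tool_rot: [3.137, 0.024, 1.563]
contact_force: [-0.1, 0.2, -2.1]
opening: 0.0222
grip_force: 40.0
```

Request:
send_rows(plan=[{"offset":[0,0,0],"yaw":0.06},{"offset":[0,0,0],"yaw":0.1},{"offset":[0,0,0],"yaw":0.1},{"offset":[0,0,0],"yaw":0.08},{"offset":[0,0,0],"yaw":0.046},{"offset":[0,0,0],"yaw":0}])

```text
time: 23.55
tool_pos: [0.4601, -0.3287, 0.401]
tool_rot: [3.126, 0.02, 1.181]
contact_force: [0.3, 0.5, -2.2]
opening: 0.022
grip_force: 40.0
```

Request:
send_rows(plan=[{"offset":[0.2,0,8],"yaw":0},{"offset":[0.4,0,15],"yaw":0},{"offset":[0.5,0,20],"yaw":0},{"offset":[0.5,0,20],"yaw":0},{"offset":[0.4,0,15],"yaw":0},{"offset":[0.2,0,8],"yaw":0},{"offset":[0.1,0,4],"yaw":0},{"offset":[0,0,0],"yaw":0},{"offset":[0,0,0],"yaw":0}])

```text
time: 24.45
tool_pos: [0.4622, -0.3299, 0.3119]
tool_rot: [3.124, 0.021, 1.181]
contact_force: [0.0, 0.2, -1.3]
opening: 0.0219
grip_force: 40.0
```

```bash
python3 - <<'E'
from h import *
from cell import read_camera,status
np.set_printoptions(precision=4,suppress=True)
s=status.observe();print(s['tool_pos'],s['tool_rot'])
sc=np.ascontiguousarray(read_camera('scene')[:,:,::-1]);cv2.imwrite('pics/scene2.png',sc)
t=np.ascontiguousarray(read_camera('top')[:,:,::-1]);cv2.imwrite('pics/top2.png',t)
c=lambda im,x,y,w,h,W,H:cv2.resize(im[y:y+h,x:x+w],(W,H),interpolation=cv2.INTER_CUBIC)
can=np.hstack([c(sc,215,120,50,75,400,600),c(t,425,180,50,75,400,600)])
cv2.imwrite('pics/crop4.png',can)
tp=s['tool_pos']; a=np.array([.0165,-.001,-1])
for h in (.069,.095,.175): print(h,proj('scene',tp+a*h),proj('scene',tp+a*h+.022*np.array([.38,.925,0])),proj('scene',tp+a*h-.022*np.array([.38,.925,0])))
E
```

```text
[ 0.4622 -0.3299  0.3119] [3.1243 0.0211 1.1808]
0.069 [[235.2994 145.684 ]] [[238.4426 148.9264]] [[232.219  142.5064]]
0.095 [[236.5027 152.1699]] [[239.6128 155.431 ]] [[233.4539 148.9732]]
0.175 [[239.9992 171.0159]] [[243.0111 174.3203]] [[237.0442 167.774 ]]
```

View pics/crop4.png

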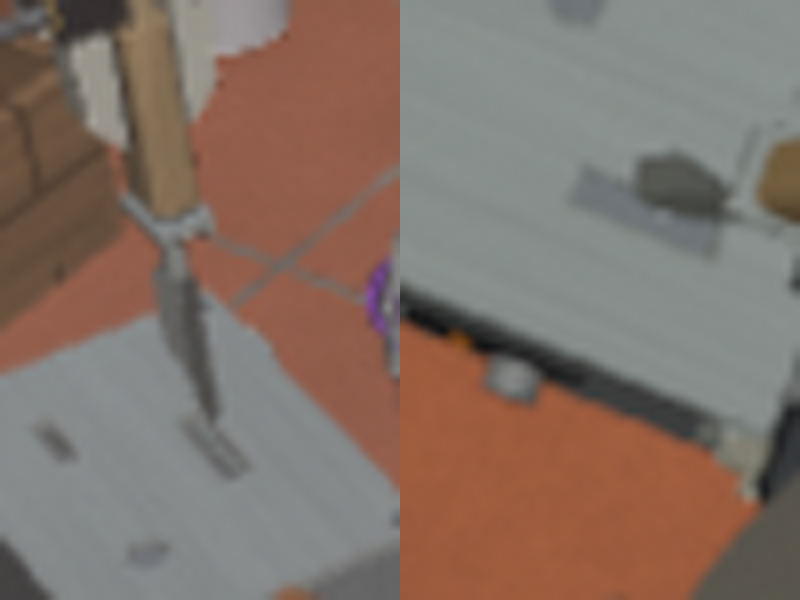

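The tip hangs just over the slot: scene tip at about (241.4,172) with the slot at (241.4,175.6), and in the top view the blade covers the slot's upper-right half. I'll make one enlarged comparison with predicted outlines.

```bash
python3 - <<'E'
from h import *
np.set_printoptions(precision=2,suppress=True)
tp=np.array([.4622,-.3299,.3119]);a=np.array([.0165,-.001,-1]);ux=np.array([.38,.925,0]);uy=np.array([.925,-.38,0])
pts=[tp+a*.095+ux*.022,tp+a*.095-ux*.022,tp+a*.175+ux*.0,tp+a*.069]
K=16
def panel(n,im,x,y,w,h,sl,bias):
    p=cv2.resize(im[y:y+h,x:x+w],(w*K,h*K),interpolation=cv2.INTER_CUBIC)
    f=lambda q:(q-[x,y]+.5)*K-.5
    S=np.array([[*(sl+ (sx*.006)*uy[:2]+(sy*.024)*ux[:2]),.12] for sx,sy in((1,1),(1,-1),(-1,-1),(-1,1))])
    cv2.polylines(p,[np.round(f(proj(n,S))).astype(int)],1,(0,255,255),1)
    for q in f(proj(n,np.array(pts))+bias): cv2.circle(p,tuple(np.round(q).astype(int)),3,(0,0,255),-1)
    return p
t=cv2.imread('pics/top2.png');s=cv2.imread('pics/scene2.png')
A=panel('top',t,444,192,26,18,np.array([.4635,-.3296]),[0,0]);B=panel('scene',s,230,148,20,34,np.array([.4673,-.3253]),[.3,1.])
can=np.zeros((544,740,3),np.uint8);can[:288,:416]=A;can[:544,420:]=B
cv2.imwrite('pics/crop5.png',can)
E
```

```text
(no output)
```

View pics/crop5.png

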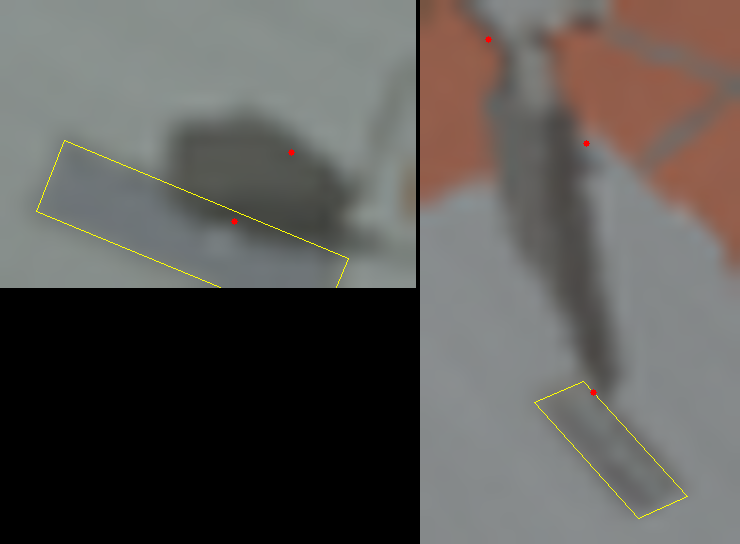

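Both views match the prediction to about 1 mm once the dish depth is allowed for. I'll shift 1.5 mm along box -x and lower gently.

Request:
send_rows(plan=[{"offset":[0,-1.5,0],"yaw":0},{"offset":[0.1,0,5],"yaw":0},{"offset":[0.1,0,5],"yaw":0},{"offset":[0.1,0,4],"yaw":0},{"offset":[0.1,0,4],"yaw":0},{"offset":[0.1,0,4],"yaw":0},{"offset":[0.1,0,4],"yaw":0},{"offset":[0,0,0],"yaw":0}])

```text
time: 25.35
tool_pos: [0.4609, -0.3291, 0.2845]
tool_rot: [3.127, 0.02, 1.181]
contact_force: [0.6, 0.5, -1.8]
opening: 0.0214
grip_force: 40.0
```

The tip is in, with no contact. Continuing down.

Request:
send_rows(plan=[{"offset":[0.1,0,4],"yaw":0},{"offset":[0.1,0,4],"yaw":0},{"offset":[0.1,0,4],"yaw":0},{"offset":[0.1,0,4],"yaw":0},{"offset":[0.1,0,4],"yaw":0},{"offset":[0,0,0],"yaw":0}])

```text
time: 25.95
tool_pos: [0.4612, -0.3292, 0.2644]
tool_rot: [3.127, 0.02, 1.181]
contact_force: [-0.0, 0.2, -1.9]
opening: 0.0217
grip_force: 40.0
```

Request:
send_rows(plan=[{"offset":[0.1,0,3],"yaw":0},{"offset":[0.1,0,3],"yaw":0},{"offset":[0,0,3],"yaw":0},{"offset":[0.1,0,3],"yaw":0},{"offset":[0.1,0,3],"yaw":0},{"offset":[0,0,0],"yaw":0}])

```text
time: 26.55
tool_pos: [0.4615, -0.3299, 0.2497]
tool_rot: [3.125, 0.022, 1.18]
contact_force: [-1.1, -6.1, -4.8]
opening: 0.0223
grip_force: 40.0
```

Request:
send_rows(plan=[{"offset":[-0.8,0,0],"yaw":0},{"offset":[0,0,0],"yaw":0}])

```text
time: 26.75
tool_pos: [0.4613, -0.3302, 0.2498]
tool_rot: [3.126, 0.021, 1.181]
contact_force: [-0.8, -4.6, -4.6]
opening: 0.0216
grip_force: 40.0
```

Request:
send_rows(plan=[{"offset":[-0.7,0,0],"yaw":0},{"offset":[0,0,0],"yaw":0}])

```text
time: 26.95
tool_pos: [0.4611, -0.3305, 0.2501]
tool_rot: [3.126, 0.02, 1.181]
contact_force: [-0.6, -2.4, -3.6]
opening: 0.0219
grip_force: 40.0
```

Request:
send_rows(plan=[{"offset":[-0.9,0,0],"yaw":0},{"offset":[-0.8,0,0],"yaw":0},{"offset":[0,0,0],"yaw":0}])

```text
time: 27.25
tool_pos: [0.4605, -0.3318, 0.2503]
tool_rot: [3.126, 0.02, 1.181]
contact_force: [0.5, -0.3, -2.6]
opening: 0.022
grip_force: 40.0
```

Request:
send_rows(plan=[{"offset":[0.1,0,3],"yaw":0},{"offset":[0.1,0,3],"yaw":0},{"offset":[0,0,3],"yaw":0},{"offset":[0.1,0,3],"yaw":0},{"offset":[0,0,0],"yaw":0}])

```text
time: 27.75
tool_pos: [0.4604, -0.3321, 0.2376]
tool_rot: [3.127, 0.02, 1.181]
contact_force: [0.2, 0.3, -2.1]
opening: 0.0223
grip_force: 40.0
```

Free again. On down to a TCP height of about 0.203.

Request:
send_rows(plan=[{"offset":[0.1,0,3],"yaw":0},{"offset":[0,0,3],"yaw":0},{"offset":[0.1,0,3],"yaw":0},{"offset":[0.1,0,3],"yaw":0},{"offset":[0.1,0,3],"yaw":0},{"offset":[0,0,0],"yaw":0}])

```text
time: 28.35
tool_pos: [0.4607, -0.3322, 0.2227]
tool_rot: [3.126, 0.02, 1.181]
contact_force: [0.1, 0.7, -2.8]
opening: 0.0221
grip_force: 40.0
```

Request:
send_rows(plan=[{"offset":[0.1,0,3],"yaw":0},{"offset":[0.1,0,3],"yaw":0},{"offset":[0.1,0,3],"yaw":0},{"offset":[0,0,3],"yaw":0},{"offset":[0.1,0,3],"yaw":0},{"offset":[0,0,3],"yaw":0},{"offset":[0,0,0],"yaw":0}])

```text
time: 29.05
tool_pos: [0.461, -0.3323, 0.2046]
tool_rot: [3.126, 0.02, 1.181]
contact_force: [-0.9, 0.2, -3.2]
opening: 0.0216
grip_force: 40.0
```

```bash
python3 - <<'E'
from h import *
from cell import read_camera,status
F=[]
for i in range(8):
    sc=read_camera('scene'); F.append(status.observe()['contact_force'])
print(np.mean(F,0),np.std(F,0))
t=read_camera('top')
c=lambda im,x,y,w,h,W,H:cv2.resize(np.ascontiguousarray(im[y:y+h,x:x+w,::-1]),(W,H),interpolation=cv2.INTER_CUBIC)
cv2.imwrite('pics/crop6.png',np.hstack([c(sc,170,115,100,150,400,600),c(t,360,145,100,150,400,600)]))
E
```

```text
[-1.32097706  0.48267179 -3.06355369] [0.38823251 0.60064374 0.31003179]
```

View pics/crop6.png

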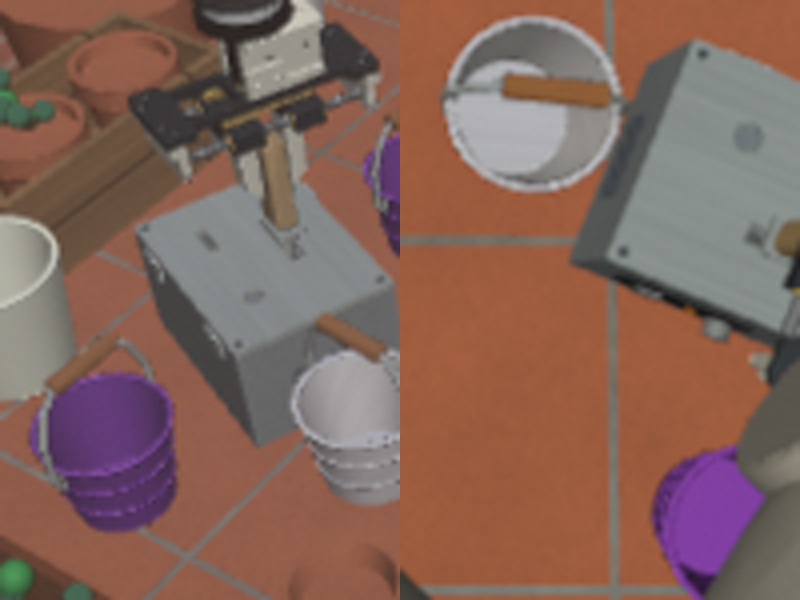

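Request:
send_rows(plan=[{"offset":[0,-0.9,0],"yaw":0},{"offset":[0,0,0],"yaw":0},{"offset":[0,0,0],"yaw":0}])

```text
time: 29.8
tool_pos: [0.4606, -0.3323, 0.2056]
tool_rot: [3.124, 0.021, 1.181]
contact_force: [-0.3, 0.2, -1.4]
opening: 0.0215
grip_force: 40.0
```

```bash
cat > f.py <<'E'
import numpy as np
from cell import read_camera,status
F=[];T=[]
for i in range(8):
    read_camera('top'); s=status.observe();F.append(s['contact_force']);T.append(s['torque'])
print(np.mean(F,0),np.mean(T,0),s['tool_pos'],s['time'])
E
python3 f.py
```

```text
[-0.04934714  0.06664979 -1.79960634] [ 0.01377299 -0.03234924  0.00263399] [ 0.46035195 -0.33211865  0.20525171] 30.2
```

```bash
python3 -c "
from cell import ticket;print(ticket.hand_in())"
```

```text
the job is handed in; nothing more can be done
None
```

I handed the job in at about 30 s. The pail stands upright beside the steriliser, and the trowel's blade hangs fully inside its slot, still gripped. The wrist reads only the trowel's weight (about 1.8 N). Early on, a move that I had turned the wrong way read one joint at 0.036 against its 0.04 limit, which may count against the run.

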